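Find the marked coupon carrier

ROBOT

A 7-joint arm with a two-finger parallel gripper is mounted at the origin on a cart in front of the work surface, level with it; the furniture and walls round the work are solid. World frame = base frame: x ahead of the robot, y to its left, z up, the work surface at z = 0. Lengths are in mm, angles in degrees, forces in N, time in s.
With the tool pointing down it reaches from about 350 to 900 mm from the base axis. Payload 19.9 kg.
Tool frame: the origin (TCP) lies between the finger pads; the fingertips stand 17 mm ahead of it and the grasp point (between the pads) lies 2 mm behind it (manip.nose_length is the distance from the TCP to the fingertips, in mm); z points along the fingers, y is the direction in which the jaws open and shut (so a half turn about z gives the same grasp; the last joint's range is limited). The gripper opens to 94 mm and grips with 3 to 60 N. Pads are 16 mm wide; open, the fingers measure 119 mm over their backs; the gripper's body (75 mm by 177 mm) begins 78 mm behind the grasp point.
Start: joints at [-79.441, 23.915, -0.59, 92.452, 0.269, 63.638, -3.037], TCP at [139.92, 609.117, 222.425] pointing down, gripper open.
Joint ranges: [-161.28, 161.28], [-22.2, 115.67], [-73.04, 71.86], [3.21, 147.25], [-68.34, 248.33], [10.77, 114.83], [-161.83, 161.83]. Speed limits (degrees/s): [108.29, 108.29, 136.94, 136.94, 172.46, 172.46, 172.46].

INTERFACE

Orientations are given as [roll, pitch, yaw] about the fixed x, y, z axes, in that order (R = Rz(yaw) Ry(pitch) Rx(roll)).
In Python, from plant import status, read_camera, camera_model, finish_job, manip gives the robot as it stands.
- The arm moves only by the tool apply_moves, never from a script. Its argument "moves" is text: rows parted by semicolons, each of 7 numbers parted by spaces: the shift along the world's x, y, z in cm, then the turn, a rotation vector about the world's x, y, z in degrees, then the closure in counts, from 0 (fully open) to 255 (shut). A call has 1 to 10 rows; each row shifts and turns the commanded pose from where the row before left it; what a row does not reach is not made up. A row lasts 1/8 s, in which the tool goes at most 62.5 mm and 10.7 degrees, less where a joint would pass 70% of its speed; a pose out of reach is approached as far as the arm can. A call is refused whole if a number of a shift passes 6.25 or a number of a turn 10.7, either way. A call with a gripper value outside its range is refused whole. The fingers move at their own pace and stop on an object; "force" is the grip in N (left out, the last holds). Time passes only in rows, so rows that do not move let the fingers close. It gives the time, the measured TCP pose, the force and the opening at its end, in the units of the state.
- status.state(): the state, without advancing time (a new reading comes with each control period).
- read_camera(name): name is "side" or "top" or "wrist"; returns the picture (384x512x3 uint8, red, green, blue); there is no depth.
- camera_model(name): a dict with "intrinsics" (3x3 intrinsics, pixels), "T" (4x4, takes a point from camera to world coordinates); the wrist camera has in their place "T_tool_cam" (4x4, takes a point from camera to tool coordinates, whose origin is the TCP and whose axes are the flange's). Camera axes: x right, y down, z forward; pixel columns grow to the right and rows downward; lengths in mm; the calibration is good to about 2 mm. A picture is of the moment at which its call begins: read the wrist's pose just before it. camera_model takes no time and is no camera call.
- finish_job(): hands the job in, once; it reports no verdict.
The state is a dict: "time": time; "q": joint angles; "joint_vel": joint speeds; "joint_efforts": joint torques, N m; "eef_pos": TCP position; "tcp_rot": TCP orientation; "force": force on the tool from outside, world axes, zero at the start; "torque": the same for the moment, N m; "opening": finger opening in mm.
Only numpy, scipy, OpenCV 4.12 (cv2) and the standard library are available. Lean on these libraries where they do the work, as an engineer would, in place of code of your own. Each camera call takes 0.05 s, during which the arm holds its last target.

TASK

Turn over all three look-alike blue coupon carriers so that their metal undersides face up, to find the one with a red spot underneath, and put that one in the steel tray, lying flat with its red spot up. Leave the other two lying flat on the black mat, metal side up, without disturbing the other things on the worktop.

Things in the scene. Friction and masses are not known exactly. Their poses are not given: they have to be found in the camera images.
- carrier_1_centre (a point): one of three look-alike coupon carriers: blue plastic block 64 (x) x 32 (y) x 18 (z) mm, 40 to 85 g, ribbed blue back, metal plate in the underside; it starts underside down on the mat, stud end roughly towards the robot. Point: its centre, half-way up (11 mm above the worktop when flat on mat or tray). x along its length (studs on the -x half), y along the studs, z out of the back: up at the start, down when turned over
- carrier_2_centre (a point): one of three look-alike coupon carriers: blue plastic block 64 (x) x 32 (y) x 18 (z) mm, 40 to 85 g, ribbed blue back, metal plate in the underside; it starts underside down on the mat, stud end roughly towards the robot. Point: its centre, half-way up (11 mm above the worktop when flat on mat or tray). x along its length (studs on the -x half), y along the studs, z out of the back: up at the start, down when turned over
- carrier_3_centre (a point): one of three look-alike coupon carriers: blue plastic block 64 (x) x 32 (y) x 18 (z) mm, 40 to 85 g, ribbed blue back, metal plate in the underside; it starts underside down on the mat, stud end roughly towards the robot. Point: its centre, half-way up (11 mm above the worktop when flat on mat or tray). x along its length (studs on the -x half), y along the studs, z out of the back: up at the start, down when turned over
- red_mark (a point): centre of the red spot, 19 mm across, flat in the middle of the underside of one of the three carriers, 9 mm from that carrier's centre; it is hidden until that carrier is turned over. No other carrier has one.
- mat: black rubber mat, 240 (x) x 360 (y) x 2 mm, fixed to the worktop; origin at the centre of its underside, on the worktop. The carriers lie side by side on it, about 100 mm apart along its y
- tray: shallow steel tray, 280 (x) x 200 (y) mm, 18 mm high, floor and walls 2 mm, fixed and empty; origin at the centre of its underside, on the worktop
- carrier_1: carrier 1: origin at the centre of its metal underside, axes as its centre's. A steel axle, turning freely, ends in a flat-ended stud, 12 mm thick, on each long side, half-way up, 22 mm from centre towards -x; 44 mm over the pair. Pinched across the studs (8 N or more) and raised, the block swings till its other end, 54 mm off, hangs down; lowered with the studs moving on towards its first +x, it lies down turned over
- carrier_2: carrier 2: origin at the centre of its metal underside, axes as its centre's. A steel axle, turning freely, ends in a flat-ended stud, 12 mm thick, on each long side, half-way up, 22 mm from centre towards -x; 44 mm over the pair. Pinched across the studs (8 N or more) and raised, the block swings till its other end, 54 mm off, hangs down; lowered with the studs moving on towards its first +x, it lies down turned over
- carrier_3: carrier 3: origin at the centre of its metal underside, axes as its centre's. A steel axle, turning freely, ends in a flat-ended stud, 12 mm thick, on each long side, half-way up, 22 mm from centre towards -x; 44 mm over the pair. Pinched across the studs (8 N or more) and raised, the block swings till its other end, 54 mm off, hangs down; lowered with the studs moving on towards its first +x, it lies down turned over
- timer: bystander: white timer, 58 x 58 x 18 mm; loose, origin at the centre of its underside
- vial_a: bystander: amber vial with black cap, 24 mm across, 72 mm high; loose, origin at the centre of its underside
- vial_b: bystander: amber vial with black cap, 22 mm across, 70 mm high; loose, origin at the centre of its underside
- pen: bystander: black marker pen lying down, 126 mm long, 14 mm thick; loose, origin at the centre of its underside
- roll: bystander: roll of tape lying flat, 68 mm across, 19 mm high; loose, origin at the centre of its underside
- cup: bystander: clear beaker, 64 mm across, 82 mm high; loose, origin at the centre of its underside
- media: bystander: clear bottle with blue cap, 56 mm across, 104 mm high; loose, origin at the centre of its underside
- slides: bystander: flat dark blue box, 96 x 155 x 34 mm; loose, origin at the centre of its underside
- torsion_tester: obstacle: heavy beige cast-metal instrument fixed between mat and tray, 240 (x) x 126 (y) mm and 285 mm high; origin at the centre of its underside. Arm and gripper must pass in front of it (nearer the robot) or above it
Mind the look-alikes: they are no part of the job. Leave any yellow look-alike of the carrier_3 alone.

How it is judged (in metres and radians):
At the end, for the whole second after the job is handed in: The carrier with the red spot lies flat in the tray, spot up (centre inside the tray's outline); the other two lie flat on the mat, metal side up (centre within the mat's outline). Flat: within 0.19 rad and centre less than 22 mm above the worktop. All released and at rest (under 20 mm/s) (angle between each of carrier_1_centre, carrier_2_centre, carrier_3_centre's own z axis and vertical above 2.95 rad and height (world z) of each of carrier_1_centre, carrier_2_centre, carrier_3_centre below 0.022 m and x of carrier_1_centre in the frame of mat between -0.12 and 0.12 m and y of carrier_1_centre in the frame of mat between -0.18 and 0.18 m and linear speed of each of carrier_1, carrier_2, carrier_3 below 0.02 m/s and contact force between each of carrier_1, carrier_2, carrier_3 and the fingers below 0.05 N and x of carrier_2_centre in the frame of tray between -0.14 and 0.14 m and y of carrier_2_centre in the frame of tray between -0.1 and 0.1 m and x of carrier_3_centre in the frame of mat between -0.12 and 0.12 m and y of carrier_3_centre in the frame of mat between -0.18 and 0.18 m); the robot touches nothing.
It fails at once if a bystander is moved more than 30 mm or tipped (distance of any of timer, vial_a, vial_b, pen, roll, cup, media, slides from where it was at the start of the episode above 0.03 m or angle between any of timer, vial_a, vial_b, roll, cup, media, slides's own z axis and vertical above 0.5 rad).
It also fails if it takes over 72 s, if anything falls off the work surface, if the arm or the gripper's body presses on something with over 40 N, if the wrist force passes 120 N, or if a joint passes its speed limit or range.

## Working session

There is one attempt and no reset: what is moved stays moved. The work goes in short steps, Python scripts to look and compute and a tool call to move; the robot and the scene stay as the last step left them, time stands still between calls to the robot, and variables do not carry over. Pictures are saved under pics/ and viewed, and the job is handed in when it is done.

Besides the shell and the picture viewer there is one more tool, called after ">>>" by a JSON object that holds its "name" and its "arguments". apply_moves: Moves the arm, as the interface text tells. Its arguments: {"type":"object","properties":{"moves":{"type":"string"},"force":{"type":"number"}},"required":["moves"]}

```bash
mkdir -p pics; ls; python3 - <<'E'
from plant import status, read_camera, camera_model, manip
import cv2, numpy as np
print(status.state()); print([a for a in dir(manip) if a[0]!='_'])
for n in("side","top","wrist"):
    cv2.imwrite(f'pics/{n}0.png',read_camera(n)[:,:,::-1]); m=camera_model(n)
    print(n,{k:np.round(np.array(v,dtype=float),3).tolist() if not isinstance(v,str) else v for k,v in m.items()})
E
```

```text
pics
{'time': 0.0, 'q': array([-79.44038322,  23.94953076,  -0.59047859,  92.48461066,
         0.27003235,  63.63891342,  -3.03673411]), 'joint_vel': array([ 0.01291371, -0.01883172, -0.07495226,  0.03709927,  0.06912641,
       -0.00354687, -0.09287495]), 'joint_efforts': array([ 1.07513919e-03, -8.51270127e+01,  6.39172476e-01, -4.25984967e+01,
       -4.89228358e-02,  1.88885402e-02,  1.42368754e-04]), 'eef_pos': array([139.86209841, 608.78380881, 221.81572633]), 'tcp_rot': array([-1.79928536e+02,  5.90600108e-03,  1.67063500e+02]), 'force': array([-0.73966764,  0.56858423,  0.31189542]), 'torque': array([-0.01936795, -0.03119641, -0.0221304 ]), 'opening': 94.09197283940559}
['IKError', 'nose_length']
side {'intrinsics': [[474.671, 0.0, 251.707], [0.0, 474.671, 195.521], [0.0, 0.0, 1.0]], 'T': [[0.998, -0.02, 0.06, 427.724], [-0.061, -0.548, 0.834, -1770.267], [0.016, -0.836, -0.548, 1220.451], [0.0, 0.0, 0.0, 1.0]]}
top {'intrinsics': [[356.569, 0.0, 260.95], [0.0, 356.569, 189.167], [0.0, 0.0, 1.0]], 'T': [[-0.005, -0.984, 0.18, 337.893], [-1.0, 0.007, 0.006, -18.272], [-0.007, -0.18, -0.984, 1342.085], [0.0, 0.0, 0.0, 1.0]]}
wrist {'intrinsics': [[274.293, 0.0, 260.811], [0.0, 274.293, 192.36], [0.0, 0.0, 1.0]], 'T_tool_cam': [[-0.0, -0.973, -0.229, 65.329], [1.0, 0.0, -0.002, 0.969], [0.002, -0.229, 0.973, -161.225], [0.0, 0.0, 0.0, 1.0]]}
```

View pics/side0.png

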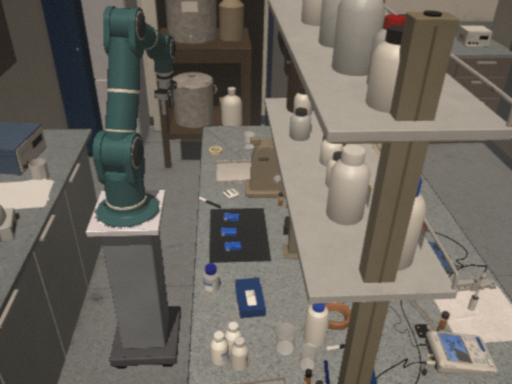

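View pics/top0.png

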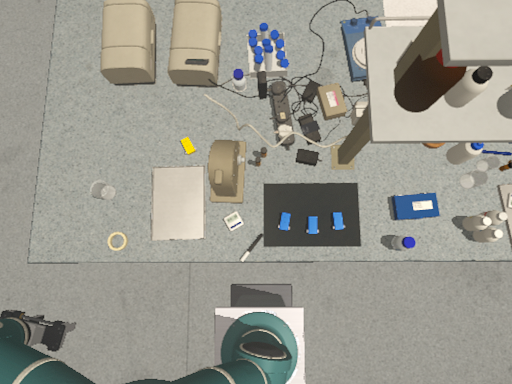

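View pics/wrist0.png

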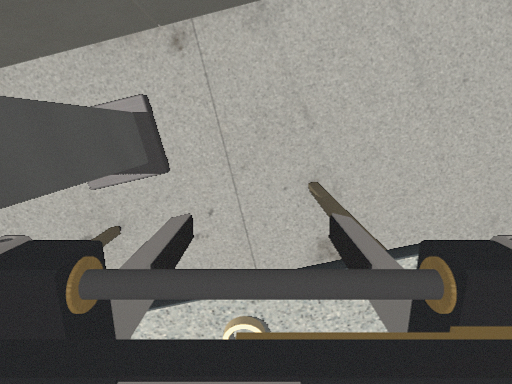

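```bash
cat > h.py <<'E'
import cv2, numpy as np
from scipy.spatial.transform import Rotation as R
from plant import status, read_camera, camera_model
def wristT(s):
    T=np.eye(4);T[:3,:3]=R.from_euler('xyz',s['tcp_rot'],degrees=True).as_matrix();T[:3,3]=s['eef_pos']
    return T@np.array(camera_model('wrist')['T_tool_cam'])
def ray(px,m,z,T=None):
    K=np.array(m['intrinsics']);T=np.array(m['T']) if T is None else T
    p=np.atleast_2d(np.array(px,float));d=np.c_[(p-K[:2,2])/[K[0,0],K[1,1]],np.ones(len(p))]@T[:3,:3].T
    o=T[:3,3];return o+d*((z-o[2])/d[:,2])[:,None]
def proj(P,m,T=None):
    K=np.array(m['intrinsics']);T=np.array(m['T']) if T is None else T
    c=(np.atleast_2d(P)-T[:3,3])@T[:3,:3];u=c@K.T;return u[:,:2]/u[:,2:]
E
python3 - <<'E'
from h import *
im=cv2.imread('pics/top0.png');m=camera_model('top')
hsv=cv2.cvtColor(im,cv2.COLOR_BGR2HSV)
mask=cv2.inRange(hsv,(100,120,80),(125,255,255))
n,l,st,c=cv2.connectedComponentsWithStats(mask)
for i in range(1,n):
    if st[i,4]>30:
        pts=np.argwhere(l==i)[:,::-1]; w=ray(pts+0.0,m,18)[:,:2].astype(np.float32)
        r=cv2.minAreaRect(w); print(c[i].round(1),st[i,4],[np.round(x,0).tolist() for x in r], w.mean(0).round(0))
for name,px,z in [('mat',[(264,184),(359,184),(360,245),(264,245)],2),('tray',[(152,168),(203,166),(204,239),(152,240)],9),('tester',[(210,141),(245,141),(245,200),(210,201)],0),('timer',[(233,221)],18),('pen',[(242,260),(262,235)],7),('roll',[(117,241)],15),('vial',[(258,158)],0),('cup',[(104,190)],40),('slides',[(415,206)],34),('media',[(404,243)],60)]:
    print(name,ray(px,m,z)[:,:2].round(0).tolist())
cv2.imwrite('pics/topz.png',cv2.resize(im[130:270,140:380],None,fx=3.3,fy=3.3,interpolation=cv2.INTER_CUBIC))
E
```

```text
[263.3  26.6] 53 [[1260.0, -24.0], [29.0, 32.0], 89.0] [1260.  -23.]
[255.3  46. ] 235 [[1173.0, 9.0], [150.0, 43.0], 17.0] [1173.   10.]
[274.3  34.1] 61 [[1226.0, -69.0], [29.0, 36.0], 89.0] [1225.  -68.]
[267.1  45.3] 99 [[1175.0, -39.0], [63.0, 32.0], 17.0] [1175.  -38.]
[279.5  43.1] 60 [[1185.0, -89.0], [29.0, 36.0], 89.0] [1184.  -89.]
[282.2  58.5] 116 [[1116.0, -98.0], [77.0, 34.0], 18.0] [1116.  -99.]
[238.   73.3] 73 [[1052.0, 80.0], [39.0, 32.0], 0.0] [1053.   80.]
[476.7 145.6] 65 [[743.0, -842.0], [46.0, 24.0], 90.0] [ 744. -840.]
[496.9 152.2] 68 [[717.0, -914.0], [106.0, 10.0], 84.0] [ 717. -914.]
[414.5 206. ] 783 [[512.0, -589.0], [89.0, 156.0], 4.0] [ 512. -582.]
[284.5 220.8] 165 [[459.0, -97.0], [35.0, 66.0], 80.0] [460. -97.]
[337.8 220.3] 163 [[460.0, -294.0], [64.0, 34.0], 2.0] [ 460. -294.]
[312.4 224.3] 170 [[445.0, -200.0], [33.0, 64.0], 88.0] [ 446. -200.]
[408.8 242. ] 105 [[379.0, -551.0], [36.0, 37.0], 86.0] [ 379. -551.]
mat [[603.0, -22.0], [600.0, -385.0], [370.0, -376.0], [372.0, -20.0]]
tray [[667.0, 409.0], [673.0, 213.0], [395.0, 202.0], [392.0, 396.0]]
tester [[776.0, 189.0], [775.0, 52.0], [541.0, 51.0], [538.0, 184.0]]
timer [[460.0, 95.0]]
pen [[317.0, 61.0], [408.0, -13.0]]
roll [[389.0, 523.0]]
vial [[706.0, 1.0]]
cup [[576.0, 574.0]]
slides [[510.0, -577.0]]
media [[374.0, -517.0]]
```

View pics/topz.png

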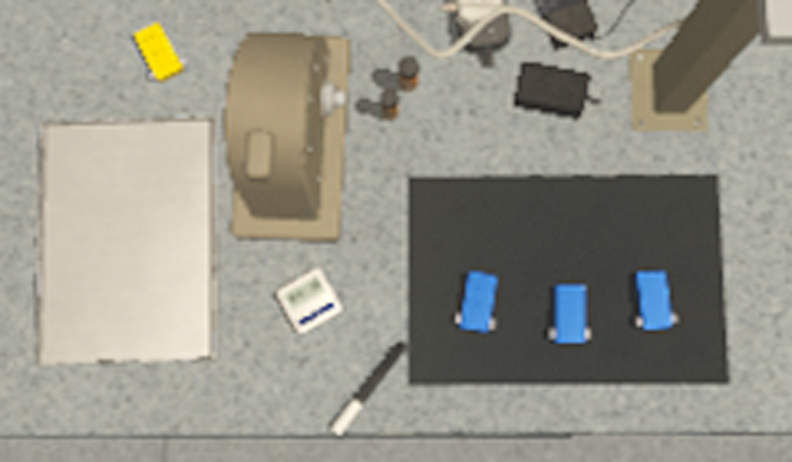

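>>> {"name": "apply_moves", "arguments": {"moves": "3.8 -3.8 0 0 0 1.3 0;3.8 -3.8 0 0 0 1.3 0;3.8 -3.8 0 0 0 1.3 0;3.8 -3.8 0 0 0 1.3 0;3.8 -3.8 0 0 0 1.3 0;1.8 -4.2 0 0 0 1.3 0;1.8 -4.2 0 0 0 1.3 0;1.8 -4.2 0 0 0 1.3 0;1.8 -4.2 0 0 0 1.3 0;0.5 -4.5 0 0 0 1.3 0"}}

```text
time: 1.4
eef_pos: [407.5, 204.5, 222.3]
tcp_rot: [-180.0, 0.0, -179.9]
force: [0.8, 0.1, 0.9]
opening: 94.0
```

>>> {"name": "apply_moves", "arguments": {"moves": "0 -5 0 0 0 0 0;0 -5 0 0 0 0 0;0 -5 0 0 0 0 0;0 -5 0 0 0 0 0;0 -5 0 0 0 0 0;0 -5 0 0 0 0 0;0 -5 0 0 0 0 0;0 -5 0 0 0 0 0;0 0 0 0 0 0 0"}}

```text
time: 2.52
eef_pos: [406.2, -196.9, 222.4]
tcp_rot: [-179.9, -0.0, 179.8]
force: [-0.6, 0.8, 0.1]
opening: 93.9
```

```bash
cat > find.py <<'E'
from h import *
import sys
s=status.state();T=wristT(s);im=read_camera('wrist')[:,:,::-1].copy();cv2.imwrite('pics/'+sys.argv[1],im)
print(s['eef_pos'].round(1),s['tcp_rot'].round(1))
m=camera_model('wrist')
hsv=cv2.cvtColor(im,cv2.COLOR_BGR2HSV);mask=cv2.inRange(hsv,(100,120,60),(125,255,255))
n,l,st,c=cv2.connectedComponentsWithStats(mask)
for i in range(1,n):
    if st[i,4]>200:
        pts=np.argwhere(l==i)[:,::-1]; w=ray(pts,m,20,T)[:,:2].astype(np.float32)
        r=cv2.minAreaRect(w);b=cv2.boxPoints(r)
        e=b[1]-b[0];f=b[2]-b[1];e=e if np.hypot(*e)>np.hypot(*f) else f
        a=np.degrees(np.arctan2(e[1],e[0]));a=(a+90)%180-90
        C=np.array(r[0]);print(c[i].round(0),st[i,4],np.round(r[0],1),np.round(r[1],1),'yaw %.1f'%a,'stud',(C-22*np.array([np.cos(np.radians(a)),np.sin(np.radians(a))])).round(1))
E
python3 find.py w1.png
```

```text
[ 406.2 -196.9  222.4] [-179.9   -0.   179.8]
[259. 204.] 1094 [ 443.7 -198.9] [31.8 65.8] yaw -0.8 stud [ 421.7 -198.6]
[331. 210.] 861 [457.4 -98.7] [36.4 66. ] yaw -10.4 stud [435.8 -94.7]
[194. 211.] 881 [ 458.2 -292. ] [66.5 36.1] yaw 5.0 stud [ 436.3 -293.9]
[ 27. 227.] 1002 [ 475.7 -529.2] [75.7 35.7] yaw 89.8 stud [ 475.7 -551.2]
```

View pics/w1.png

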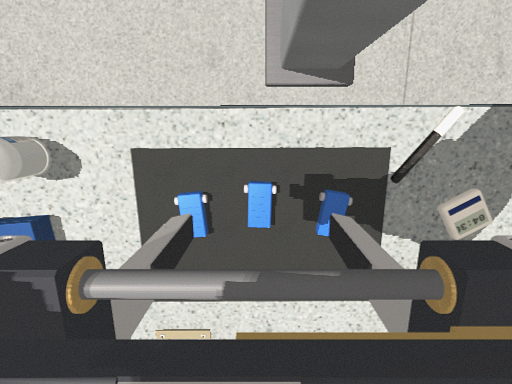

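```bash
python3 - <<'E'
from h import *
s=status.state();T=wristT(s);m=camera_model('wrist')
im=cv2.imread('pics/w1.png');hsv=cv2.cvtColor(im,cv2.COLOR_BGR2HSV)
mk=cv2.inRange(hsv,(0,0,110),(180,70,255));mk[:170]=0;mk[230:]=0;mk[:,:150]=0;mk[:,372:]=0
n,l,st,c=cv2.connectedComponentsWithStats(mk)
for i in range(1,n):
    if 8<st[i,4]<200: print(c[i].round(1),st[i],ray(c[i],m,14,T)[0].round(1))
cv2.imwrite('pics/w1z.png',cv2.resize(im[150:270,140:380],None,fx=3.3,fy=3.3,interpolation=cv2.INTER_CUBIC))
E
```

```text
[245.5 188.5] [244 185   4   8  32] [ 422.7 -216.1   14. ]
[273.8 189.3] [272 185   5   9  38] [ 423.9 -177.    14. ]
[322.1 196.4] [320 193   5   8  35] [ 434. -110.   14.]
[204.  198.3] [202 194   5   9  40] [ 436.5 -274.    14. ]
[175.6 200.6] [174 197   4   8  29] [ 439.8 -313.9   14. ]
[349.9 201. ] [348 198   4   7  21] [440.7 -71.   14. ]
```

View pics/w1z.png

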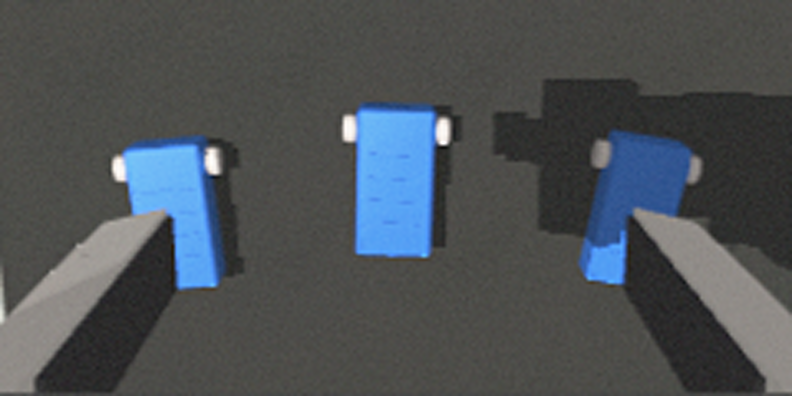

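>>> {"name": "apply_moves", "arguments": {"moves": "0.6 0 -4.5 0 0 -0.5 0;0.6 0 -4.5 0 0 -0.5 0;0.5 0 -4.5 0 0 0 0;0 0 -4 0 0 0 0;0 0 -1 0 0 0 0;0 0 0 0 0 0 0", "force": 20}}

```text
time: 3.32
eef_pos: [424.1, -193.5, 37.9]
tcp_rot: [180.0, -0.0, 179.1]
force: [0.0, -0.6, -0.3]
opening: 94.0
```

>>> {"name": "apply_moves", "arguments": {"moves": "-0.1 -0.3 -1.7 0 0 0 0;0 0 0 0 0 0 0;0 0 0 0 0 0 255;0 0 0 0 0 0 255;0 0 0 0 0 0 255;0 0 0 0 0 0 255;0 0 0 0 0 0 255", "force": 20}}

```text
time: 4.2
eef_pos: [422.9, -196.9, 20.4]
tcp_rot: [-180.0, 0.0, 179.1]
force: [-0.4, -0.5, -0.8]
opening: 47.2
```

>>> {"name": "apply_moves", "arguments": {"moves": "0 0 0 0 0 0 255;0 0 0 0 0 0 255;0 0 0 0 0 0 255"}}

```text
time: 4.58
eef_pos: [422.9, -196.9, 20.4]
tcp_rot: [-180.0, 0.0, 179.1]
force: [0.0, -0.7, 1.2]
opening: 43.9
```

>>> {"name": "apply_moves", "arguments": {"moves": "0 0 2 0 0 0 255;0 0 3 0 0 0 255;0 0 3 0 0 0 255;0 0 2 0 0 0 255;0 0 0 0 0 0 255;0 0 0 0 0 0 255"}}

```text
time: 5.32
eef_pos: [422.6, -196.6, 119.8]
tcp_rot: [180.0, -0.0, 179.1]
force: [0.1, -0.8, -1.2]
opening: 44.1
```

```bash
python3 - <<'E'
from h import *
a=read_camera('wrist')[:,:,::-1];b=read_camera('side')[:,:,::-1]
cv2.imwrite('pics/l1.png',np.hstack([cv2.resize(a[100:350,150:370],None,fx=2.2,fy=2.2),cv2.resize(b[190:290,180:300],(480,550))]) if 0 else cv2.resize(a[100:350,120:400],None,fx=2.2,fy=2.2))
cv2.imwrite('pics/l1s.png',cv2.resize(b[150:290,180:320],None,fx=4,fy=4))
print(status.state()['opening'])
E
```

```text
43.49660233606393
```

View pics/l1.png

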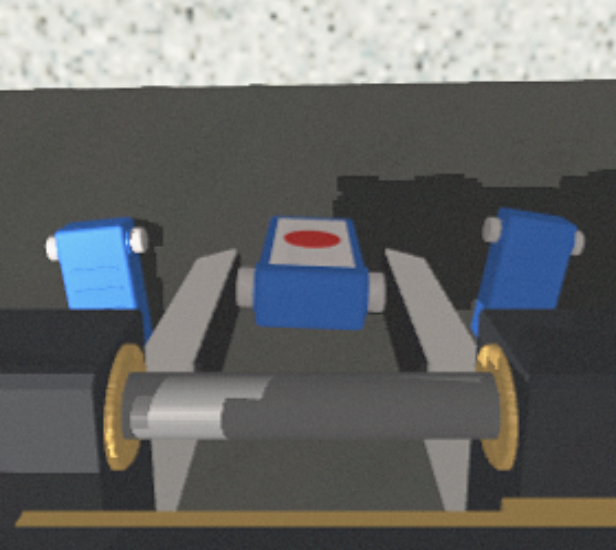

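View pics/l1s.png

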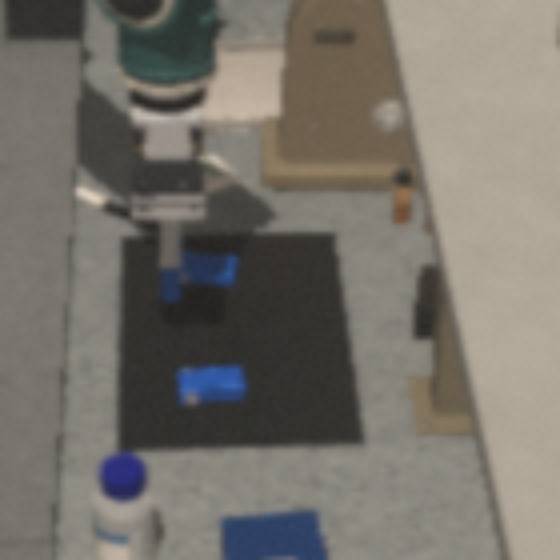

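>>> {"name": "apply_moves", "arguments": {"moves": "0 2 1 0 0 0 255;0 4 1 0 0 0 255;0 5 0 0 0 0 255;0 5 0 0 0 0 255;0 5 0 0 0 0 255;0 5 0 0 0 0 255;0 5 0 0 0 0 255;0 5 0 0 0 0 255;0 5 0 0 0 0 255;1 5 0 0 0 0 255"}}

```text
time: 6.68
eef_pos: [432.2, 264.6, 139.7]
tcp_rot: [-180.0, -0.1, 179.1]
force: [1.3, 0.0, -0.3]
opening: 44.1
```

>>> {"name": "apply_moves", "arguments": {"moves": "3 3 0 0 0 0 255;2 2 0 0 0 0 255;1 0.2 0 0 0 0 255;0 0 0 0 0 0 255;0 0 -2 0 0 0 255;0 0 -2 0 0 0 255;0 0 0 0 0 0 255"}}

```text
time: 7.55
eef_pos: [491.8, 313.8, 99.5]
tcp_rot: [-179.9, -0.1, 179.0]
force: [-0.7, -0.0, 0.0]
opening: 43.1
```

>>> {"name": "apply_moves", "arguments": {"moves": "0 0 -2 0 0 0 255;0 0 -1.1 0 0 0 255;0 0 0 0 0 0 255;1 0 -0.2 0 0 0 255;1 0 -0.2 0 0 0 255;0.9 0 -0.3 0 0 0 255;0.9 0 -0.4 0 0 0 255;0.8 0 -0.6 0 0 0 255;0.7 0 -0.6 0 0 0 255"}}

```text
time: 8.68
eef_pos: [547.8, 315.1, 47.1]
tcp_rot: [180.0, 0.1, 179.0]
force: [0.1, 0.2, 0.4]
opening: 43.9
```

```bash
python3 - <<'E'
from h import *
a=read_camera('wrist')[:,:,::-1]
cv2.imwrite('pics/l2.png',cv2.resize(a[100:350,120:400],None,fx=2.2,fy=2.2))
s=status.state();print(s['opening'],s['force'],s['eef_pos'])
E
```

```text
43.71204574056778 [-0.6502722  -0.5404731  -1.09894215] [547.50105434 314.66550792  45.78544528]
```

View pics/l2.png

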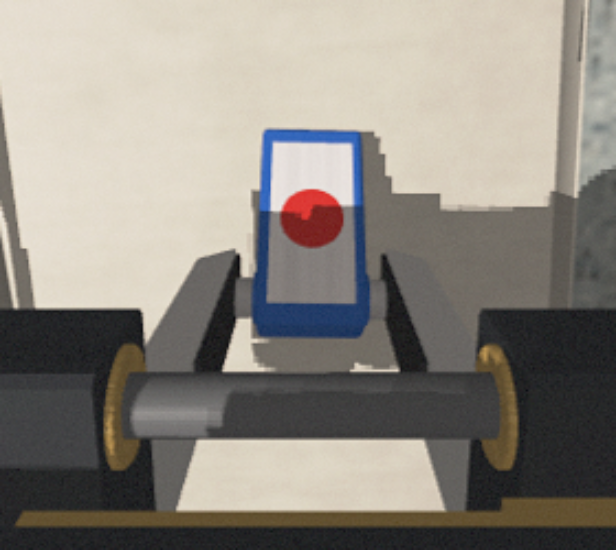

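Leaning the right way, with the spot facing up. I'll lower it the rest of the way and release.

>>> {"name": "apply_moves", "arguments": {"moves": "0.5 0 -0.7 0 0 0 255;0.4 0 -0.7 0 0 0 255;0.2 0 -0.7 0 0 0 255;0.1 0 -0.4 0 0 0 255;0 0 0 0 0 0 255;0 0 0 0 0 0 255"}}

```text
time: 9.48
eef_pos: [557.9, 315.2, 21.6]
tcp_rot: [180.0, 0.0, 179.1]
force: [-0.3, -0.1, -0.3]
opening: 43.7
```

>>> {"name": "apply_moves", "arguments": {"moves": "0 0 -0.1 0 0 0 255;0 0 0 0 0 0 0;0 0 0 0 0 0 0;0 0 0 0 0 0 0;0 0 0 0 0 0 0;0 0 4 0 0 0 0;0 0 4 0 0 0 0;0 0 4 0 0 0 0;0 0 0 0 0 0 0"}}

```text
time: 10.6
eef_pos: [559.3, 315.8, 143.5]
tcp_rot: [179.8, 0.2, 179.1]
force: [0.4, 0.1, -0.5]
opening: 94.2
```

```bash
python3 - <<'E'
from h import *
a=read_camera('wrist')[:,:,::-1]
cv2.imwrite('pics/l3.png',cv2.resize(a[100:350,120:400],None,fx=2.2,fy=2.2))
s=status.state();print(s['opening'],s['force'],s['eef_pos'])
E
```

```text
94.16985054548118 [ 0.57624275  0.0310834  -0.49578982] [558.34310662 315.45775388 141.4931535 ]
```

View pics/l3.png

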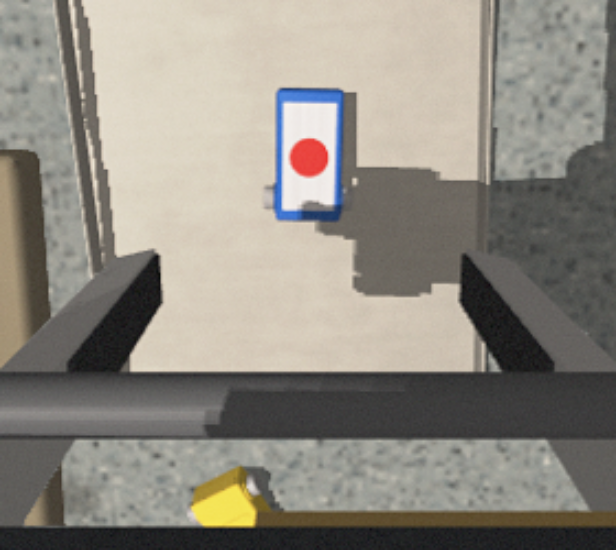

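>>> {"name": "apply_moves", "arguments": {"moves": "-4 0 1 0 0 0 0;-5 0 1 0 0 0 0;-3 -4 0 0 0 -1 0;-1 -5 0 0 0 -1 0;-0.5 -5 0 0 0 -1 0;0 -5 0 0 0 -1 0;0 -5 0 0 0 -1 0;0 -5 0 0 0 -1.8 0;0 -5 0 0 0 -1 0;0 -5 0 0 0 -1 0"}}

```text
time: 11.9
eef_pos: [422.2, -76.3, 159.8]
tcp_rot: [-180.0, -0.0, 170.2]
force: [1.1, -0.0, -0.3]
opening: 93.8
```

>>> {"name": "apply_moves", "arguments": {"moves": "1 -1.6 0 0 0 0 0;0 0 0 0 0 0 0;0 0 0 0 0 0 0"}}

```text
time: 12.28
eef_pos: [432.4, -90.1, 159.8]
tcp_rot: [-180.0, -0.1, 170.3]
force: [-0.5, 0.3, -0.1]
opening: 94.0
```

```bash
cat > stud.py <<'E'
from h import *
import sys
s=status.state();T=wristT(s);m=camera_model('wrist');im=read_camera('wrist')[:,:,::-1].copy()
cv2.imwrite('pics/'+sys.argv[1],im);hsv=cv2.cvtColor(im,cv2.COLOR_BGR2HSV)
print(s['eef_pos'].round(1),s['tcp_rot'].round(1))
bl=cv2.inRange(hsv,(100,120,40),(125,255,255));near=cv2.dilate(bl,np.ones((15,15)))
mk=cv2.inRange(hsv,(0,0,100),(180,80,255))&near;mk[260:]=0
n,l,st,c=cv2.connectedComponentsWithStats(mk)
for i in range(1,n):
    if 15<st[i,4]<400: print(c[i].round(1),st[i],ray(c[i],m,14,T)[0].round(1))
cv2.imwrite('pics/z'+sys.argv[1],cv2.resize(im[100:340,130:390],None,fx=2.2,fy=2.2))
E
python3 stud.py w2.png
```

```text
[432.4 -90.1 159.8] [-1.800e+02 -1.000e-01  1.703e+02]
[242.  190.9] [240 186   5  11  52] [ 433.8 -112.    14. ]
[275.9 191.5] [274 187   5  10  48] [441.1 -73.7  14. ]
[106.  215.5] [102 211   9  10  80] [ 436.1 -275.    14. ]
[ 72.1 224.4] [ 70 220   6   9  34] [ 439.9 -317.8   14. ]
```

View pics/zw2.png

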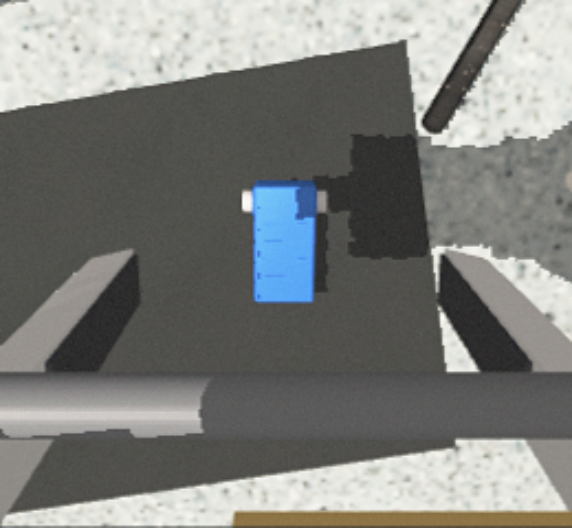

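>>> {"name": "apply_moves", "arguments": {"moves": "0.5 -0.3 -4 0 0 -0.7 0;0 0 -4 0 0 0 0;0 0 -3.5 0 0 0 0;0 0 -1.5 0 0 0 0;0 0 -0.9 0 0 0 0;0 0 0 0 0 0 0;0 0 0 0 0 0 255;0 0 0 0 0 0 255;0 0 0 0 0 0 255;0 0 0 0 0 0 255"}}

```text
time: 13.58
eef_pos: [438.0, -93.8, 21.6]
tcp_rot: [180.0, 0.0, 169.6]
force: [0.3, -0.6, -0.4]
opening: 57.5
```

>>> {"name": "apply_moves", "arguments": {"moves": "0 0 0 0 0 0 255;0 0 0 0 0 0 255;0 0 0 0 0 0 255;0 0 0 0 0 0 255;0 0 0 0 0 0 255"}}

```text
time: 14.2
eef_pos: [437.9, -93.9, 21.4]
tcp_rot: [-180.0, 0.0, 169.6]
force: [0.2, 0.7, 1.2]
opening: 44.2
```

>>> {"name": "apply_moves", "arguments": {"moves": "0 0 2 0 0 0 255;0 0 2.5 0 0 0 255;0 0 2 0 0 0 255;0 0 1 0 0 0 255;0 0 0 0 0 0 255;0 0 0 0 0 0 255;0 0 0 0 0 0 255"}}

```text
time: 15.08
eef_pos: [437.6, -93.9, 95.9]
tcp_rot: [-180.0, -0.1, 169.6]
force: [-0.0, 0.1, -0.8]
opening: 43.5
```

```bash
python3 - <<'E'
from h import *
a=read_camera('wrist')[:,:,::-1]
cv2.imwrite('pics/l4.png',cv2.resize(a[100:350,120:400],None,fx=2.2,fy=2.2))
s=status.state();print(s['opening'],s['force'],s['eef_pos'])
E
```

```text
43.73879444068971 [ 0.16578055  0.52487023 -2.24037883] [437.64425189 -93.94501324  95.95038225]
```

View pics/l4.png

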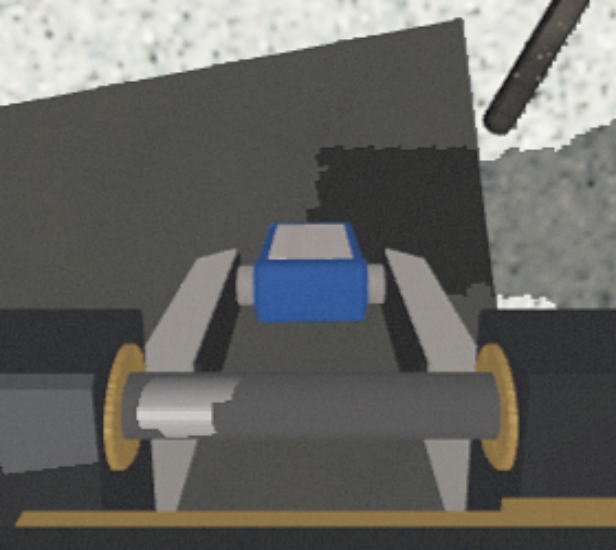

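>>> {"name": "apply_moves", "arguments": {"moves": "0 0 -1.8 0 0 0 255;0 0 -1.0 0 0 0 255;0 0 0 0 0 0 255;1 -0.2 -0.2 0 0 0 255;1 -0.2 -0.2 0 0 0 255;0.9 -0.2 -0.3 0 0 0 255;0.9 -0.1 -0.4 0 0 0 255;0.8 -0.1 -0.6 0 0 0 255;0.7 -0.1 -0.6 0 0 0 255;0.5 -0.1 -0.7 0 0 0 255"}}

```text
time: 16.38
eef_pos: [496.2, -103.9, 37.9]
tcp_rot: [-180.0, -0.0, 169.6]
force: [-0.5, -0.6, -1.0]
opening: 43.8
```

>>> {"name": "apply_moves", "arguments": {"moves": "0.4 -0.1 -0.7 0 0 0 255;0.2 0 -0.6 0 0 0 255;0.1 0 -0.3 0 0 0 255;0 0 0 0 0 0 255;0 0 0 0 0 0 255"}}

```text
time: 17.0
eef_pos: [502.9, -104.9, 22.6]
tcp_rot: [-180.0, 0.0, 169.6]
force: [0.7, -1.3, -0.5]
opening: 43.6
```

```bash
python3 - <<'E'
from h import *
a=read_camera('wrist')[:,:,::-1]
cv2.imwrite('pics/l5.png',cv2.resize(a[100:350,120:400],None,fx=2.2,fy=2.2))
s=status.state();print(s['opening'],s['force'],s['eef_pos'])
E
```

```text
43.73586585389936 [-0.11775737  1.11772158 -0.59589669] [ 502.97913575 -104.85636657   22.62455704]
```

View pics/l5.png

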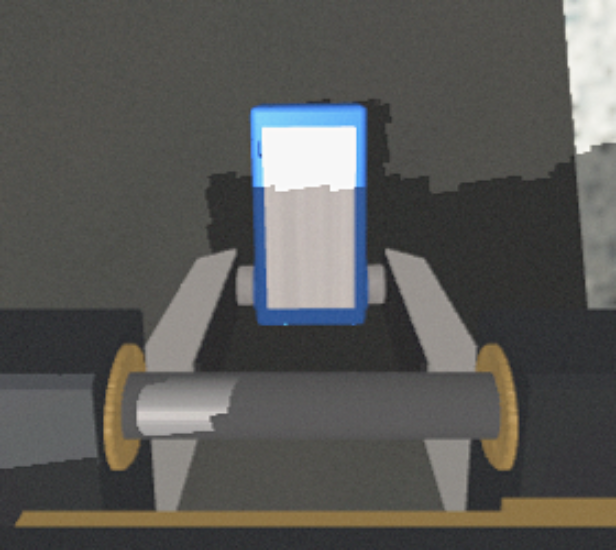

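>>> {"name": "apply_moves", "arguments": {"moves": "0 0 -0.1 0 0 0 255;0 0 0 0 0 0 0;0 0 0 0 0 0 0;0 0 0 0 0 0 0;0 0 0 0 0 0 0;0 0 4 0 0 0 0;0 0 5 0 0 0 0;-1 -3 4 0 0 2 0;-1.5 -4 0 0 0 3 0;-1.5 -4 0 0 0 3 0"}}

```text
time: 18.3
eef_pos: [462.7, -215.8, 152.0]
tcp_rot: [180.0, 0.1, 177.7]
force: [0.5, -0.3, 0.4]
opening: 93.6
```

>>> {"name": "apply_moves", "arguments": {"moves": "-1.5 -4 0 0 0 3 0;-1.5 -3 0 0 0 3 0;0 -1 0 0 0 1 0;0 0 0 0 0 0 0;0 0 0 0 0 0 0"}}

```text
time: 18.92
eef_pos: [433.5, -293.8, 151.3]
tcp_rot: [180.0, -0.0, -175.4]
force: [-0.5, 0.4, 0.3]
opening: 94.2
```

```bash
python3 stud.py w3.png
```

```text
[ 433.5 -293.8  151.3] [ 180.    -0.  -175.4]
[46.6 96.1] [ 39  89  16  15 227] [ 354.4 -522.1   14. ]
[240.  191.6] [238 187   5  11  51] [ 439.6 -316.4   14. ]
[275.8 191.4] [273 187   6  10  49] [ 436.1 -276.7   14. ]
[ 14.3 237.4] [  0 229  32  14 205] [ 515.3 -575.    14. ]
[398.2 252.7] [394 248  10  10  80] [ 498.3 -126.    14. ]
[390.8 257.7] [389 255   6   5  18] [ 505.4 -133.5   14. ]
```

View pics/w3.png

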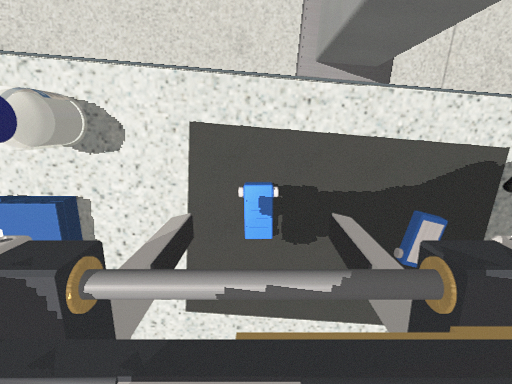

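>>> {"name": "apply_moves", "arguments": {"moves": "0.4 -0.3 -4 0 0 0 0;0 0 -4 0 0 0 0;0 0 -3 0 0 0 0;0 0 -1.2 0 0 0 0;0 0 -0.9 0 0 0 0;0 0 0 0 0 0 0;0 0 0 0 0 0 255;0 0 0 0 0 0 255;0 0 0 0 0 0 255;0 0 0 0 0 0 255"}}

```text
time: 20.23
eef_pos: [437.0, -297.9, 20.6]
tcp_rot: [-180.0, 0.0, -175.4]
force: [0.5, 0.2, -0.4]
opening: 57.7
```

>>> {"name": "apply_moves", "arguments": {"moves": "0 0 0 0 0 0 255;0 0 0 0 0 0 255;0 0 0 0 0 0 255;0 0 0 0 0 0 255;0 0 0 0 0 0 255"}}

```text
time: 20.85
eef_pos: [436.9, -297.9, 20.4]
tcp_rot: [-180.0, 0.0, -175.4]
force: [-0.2, -0.4, 1.9]
opening: 43.6
```

>>> {"name": "apply_moves", "arguments": {"moves": "0 0 2 0 0 0 255;0 0 2.5 0 0 0 255;0 0 2 0 0 0 255;0 0 1 0 0 0 255;0 0 0 0 0 0 255;0 0 0 0 0 0 255;0 0 0 0 0 0 255"}}

```text
time: 21.72
eef_pos: [436.6, -297.7, 94.9]
tcp_rot: [180.0, -0.1, -175.4]
force: [-0.3, -0.1, -0.5]
opening: 43.8
```

```bash
python3 - <<'E'
from h import *
a=read_camera('wrist')[:,:,::-1]
cv2.imwrite('pics/l6.png',cv2.resize(a[100:350,120:400],None,fx=2.2,fy=2.2))
s=status.state();print(s['opening'],s['force'],s['eef_pos'])
E
```

```text
43.95425919056676 [ 0.01563855 -0.09409323 -1.18360571] [ 436.60539348 -297.83527992   94.90919027]
```

View pics/l6.png

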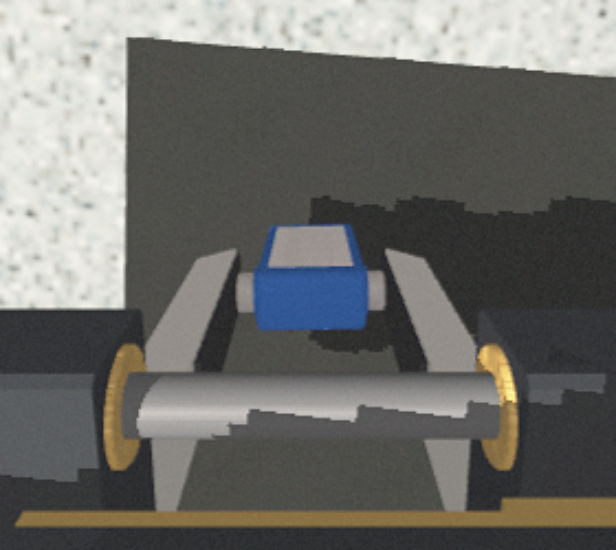

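It hangs plain, with no spot. I'll lay it down the same way.

>>> {"name": "apply_moves", "arguments": {"moves": "0 0 -1.8 0 0 0 255;0 0 -1.0 0 0 0 255;0 0 0 0 0 0 255;1 0.1 -0.2 0 0 0 255;1 0.1 -0.2 0 0 0 255;0.9 0.1 -0.3 0 0 0 255;0.9 0.1 -0.4 0 0 0 255;0.8 0 -0.6 0 0 0 255;0.7 0.1 -0.6 0 0 0 255;0.5 0 -0.7 0 0 0 255"}}

```text
time: 23.02
eef_pos: [495.2, -292.7, 36.7]
tcp_rot: [180.0, -0.0, -175.4]
force: [-0.1, 0.5, -0.5]
opening: 43.7
```

>>> {"name": "apply_moves", "arguments": {"moves": "0.4 0 -0.7 0 0 0 255;0.2 0 -0.6 0 0 0 255;0.1 0 -0.3 0 0 0 255;0 0 0 0 0 0 255;0 0 0 0 0 0 255"}}

```text
time: 23.65
eef_pos: [501.9, -293.0, 21.6]
tcp_rot: [-180.0, 0.0, -175.4]
force: [-0.8, 0.6, -0.0]
opening: 43.6
```

```bash
python3 - <<'E'
from h import *
a=read_camera('wrist')[:,:,::-1]
cv2.imwrite('pics/l7.png',cv2.resize(a[100:350,120:400],None,fx=2.2,fy=2.2))
s=status.state();print(s['opening'],s['force'],s['eef_pos'])
E
```

```text
43.60660459562823 [ 0.22288829  0.43170395 -1.01066487] [ 501.9387269  -292.99111332   21.67436612]
```

View pics/l7.png

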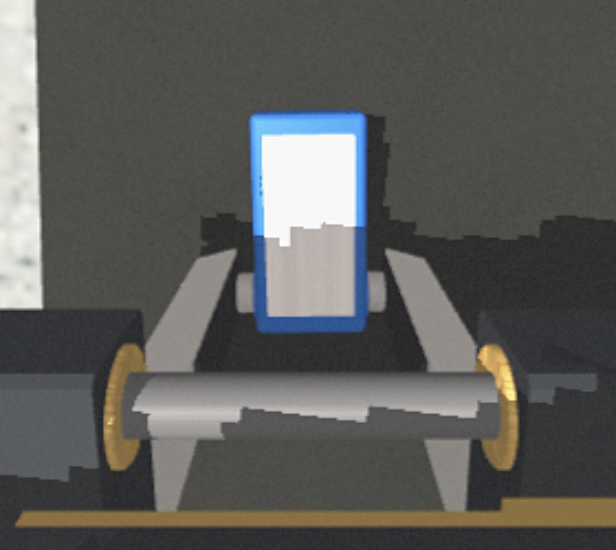

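>>> {"name": "apply_moves", "arguments": {"moves": "0 0 -0.1 0 0 0 255;0 0 0 0 0 0 0;0 0 0 0 0 0 0;0 0 0 0 0 0 0;0 0 0 0 0 0 0;0 0 4 0 0 0 0;0 0 5 0 0 0 0;-1 2 5 0 0 0 0;-4 4 3 0 0 0 0;-4 4 2 0 0 0 0"}}

```text
time: 24.95
eef_pos: [412.0, -193.1, 210.5]
tcp_rot: [-180.0, 0.0, -175.4]
force: [0.1, 1.0, 1.4]
opening: 93.7
```

>>> {"name": "apply_moves", "arguments": {"moves": "-2 0 2 0 0 0 0;0 0 0 0 0 0 0;0 0 0 0 0 0 0"}}

```text
time: 25.32
eef_pos: [393.4, -193.9, 229.4]
tcp_rot: [-180.0, 0.0, -175.4]
force: [-0.6, 0.1, -0.2]
opening: 94.3
```

```bash
python3 - <<'E'
from h import *
s=status.state();T=wristT(s);m=camera_model('wrist');w=read_camera('wrist')[:,:,::-1].copy();t=read_camera('top')[:,:,::-1]
print(s['eef_pos'].round(1),s['opening'],s['force'].round(1))
cv2.imwrite('pics/f_w.png',w)
cv2.imwrite('pics/f_t.png',cv2.resize(t[130:290,90:430],None,fx=2.3,fy=2.3,interpolation=cv2.INTER_CUBIC))
E
```

```text
[ 393.4 -193.9  229.4] 94.3270717386591 [-0.6  0.1 -0.2]
```

View pics/f_w.png

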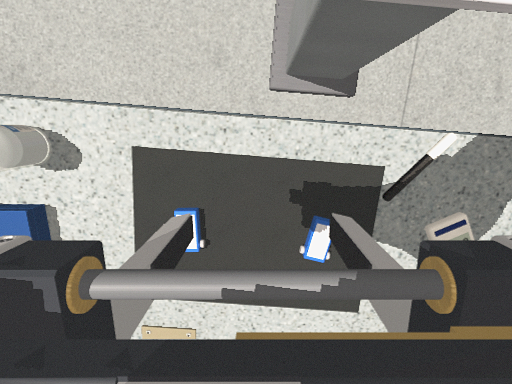

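View pics/f_t.png

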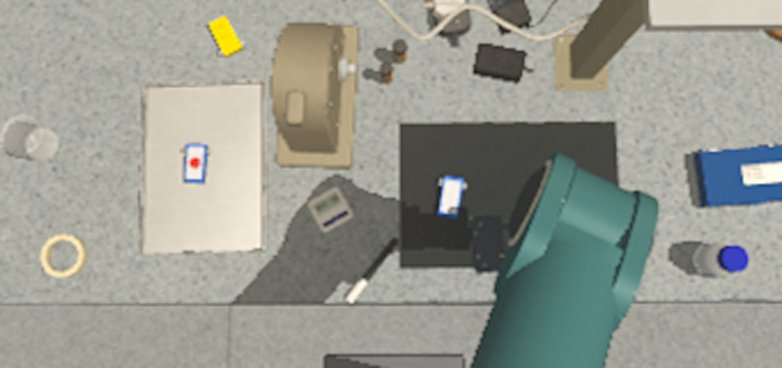

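The wrist picture shows both plain carriers flat on the mat with metal up, at (188,230) and (318,240). The enlarged top view shows the red-spot carrier in the tray at (195,163). The timer, pen and other bystanders appear where they were.

```bash
python3 -c "
from plant import finish_job
print(finish_job())"
```

```text
the job is handed in; nothing more can be done
None
```

I turned over all three blue carriers by pinching their studs, letting them swing, and laying them down towards +x. The middle carrier had the red spot, so I laid it in the steel tray with the spot up. The other two showed plain metal, and I laid them on the black mat metal side up.

My last wrist and top pictures showed:
- **Carriers:** all three are flat and released, each inside the tray or mat.
- **Bystanders and the yellow look-alike:** all those in view looked unmoved. I judged this by eye and did not measure them.
- **Arm:** it was clear of everything, with the gripper open.

The job was handed in at about 25 s. No check failed or disagreed. Flatness was also judged by eye only. The arm hid the right-hand carrier in the last top view, so I confirmed that one from the wrist picture.

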